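# Rehang the breaker-box door stored behind the shelf rail

## Robot

A 6-joint arm with a two-finger parallel gripper is mounted at the origin on the work surface. World frame = base frame: x ahead of the robot, y to its left, z up, the work surface at z = 0. Lengths are in m, angles in rad, forces in N, time in s.
With the tool pointing down it reaches from about 0.35 to 0.775 m from the base axis. Payload 5.5 kg.
Tool frame: the origin (TCP) lies midway between the tips of the shut fingers; the grasp point (between the pads) lies 19 mm behind it; z points along the fingers, y is the line along which they close (so a half turn about z gives the same grasp; the last joint's range is limited). The gripper opens to 85 mm and grips with 20 to 120 N. Pads are 22 mm wide; open, the fingers measure 114 mm over their backs; the gripper's body (76 mm by 85 mm) begins 54 mm behind the grasp point. The pads swing forward as they close: fully open they stand 13 mm farther back than shut.
Start: joints at [1.002, 0.313, 0.046, 1.304, 0, 1.431], TCP at [0.239, 0.523, 0.231] pointing down, gripper open.
Joint ranges: [-2.76, 2.76], [-0.86, 1.69], [-1.03, 1.26], [-2.2, 2.34], [-1.47, 1.5], [-3.14, 3.14]. Speed limits (rad/s): [2.57, 2.57, 3.14, 3.14, 3.14, 3.14].

## Interface

Orientations are given as a unit quaternion [w, x, y, z].
In Python, from workcell import env gives the robot as it stands.
- The arm moves only by the tool move_arm, never from a script. Its argument "targets" is a list of rows, each a list of 3 entries, a list of its own where there are three numbers: the shift along the tool's x, y, z in mm, then the turn, a rotation vector about the tool's x, y, z in units of 10 degrees (1.0 is 10 degrees), then the closure, from -1 (fully open) to 1 (shut). In form: [[[dx, dy, dz], [ax, ay, az], gripper], ...]. A call has 1 to 5 rows; each row is the pose to reach, as a shift and turn from the pose commanded when the call began, along the tool's axes at that moment; what a row does not reach only later rows make up. A row lasts 1/8 s, in which the tool goes at most 62.5 mm and 10.7 degrees, less where a joint would pass 70% of its speed; a pose out of reach is approached as far as the arm can. A call with a gripper value outside its range is refused whole. The fingers move at their own pace and stop on an object; "squeeze" is the grip in N (left out, the last holds). Time passes only in rows, so rows that repeat a pose let the fingers close. It gives the time, the measured TCP pose, the force, the opening and the grip force at its end, in the units of the state.
- env.get_state(): the state, without advancing time (a new reading comes with each control period).
- env.read_camera(name): name is "side" or "top"; returns a dict with "pixels" (480x640x3 uint8, red, green, blue), "fovy" (degrees; the focal length in pixels is half the picture's height over the tangent of half this angle, whatever the lens; pixels are square), "cx", "cy" (the principal point, pixels), "extrinsics" (4x4, takes a point from world to camera coordinates). Camera axes: x right, y up, looking along -z (the intrinsics and any distortion apply to the point x, -y, -z); pixel columns grow to the right and rows downward; lengths in m; the calibration is good to about 2 mm. A picture is of the moment at which its call begins. There is no depth.
- env.hand_in(): hands the job in; it is judged then, once.
Trained networks look in a picture, given as the dict that the camera call returned (one of the last four; its "shot" number tells which), for a name from the list of things; names that differ only in an ending like _2 or _b are one class to them, and where a whole thing is asked for, a point or a joint stands for the part that bears it (a point fixed in the world has none). Each returns a list of dicts, best first, with "confidence" (0 to 1); they miss things now and then, are a little off and sometimes report something else, mostly with a low value. They report only what shows in the picture. A call takes as long as a camera call. They do not tell look-alikes from the thing itself.
- env.spot_in(thing, picture): "centre" ([x, y, z] in m, in world coordinates, good to about 4 mm: the middle of the surface that is visible of it).
- env.regions_of(thing, picture): "mask" (480x640 bool, what is visible of it).
- env.landmark_of(thing, picture): "centre" ([x, y, z] in m, in world coordinates, good to about 4 mm: a listed point, or the origin of a listed thing).
The state is a dict: "clock": time; "joint_pos": joint angles; "qvel": joint speeds; "tau": joint torques, N m; "tcp_pos": TCP position; "orientation": TCP orientation; "wrist_force": force on the tool from outside, world axes, zero at the start; "ft_torque": the same for the moment, N m; "finger_gap": finger opening in m; "grip_force": force on a finger pad.
Only numpy, scipy, OpenCV 4.12 (cv2) and the standard library are available. Lean on these libraries where they do the work, as an engineer would, in place of code of your own. Each camera call takes 0.05 s, during which the arm holds its last target. There are 200 camera calls.

## Task

The green lift-off door of the small green breaker box stands on the galvanised shelf. Lift it up over the shelf's front rail, draw it straight out forward until it is wholly clear of the shelf, then lower it so that both hinge sockets go down over the box's two upright hinge pins together and it hangs fully seated, at whatever swing angle. Leave everything else where it stands and do not drop the door.

Things in the scene. Friction and masses are not known exactly. Their poses are not given: they have to be found in the camera images.
- shelf: Fixed low galvanised shelf, 180 deep (x) x 270 wide (y) mm, board top 60 mm above the table. Origin under its centre on the table; its -x side is the front, where a round rail 10 mm thick runs along y; nothing above it. It has 14 mm high lips on its two ends.
- rail_mid (a point): Middle of the top of the shelf's front rail: 85 mm in front of the shelf's origin, 100 mm above the table, so 40 mm above the board.
- door: Green flat lift-off door, 110 wide (x) x 20 thick (y) x 150 tall (z) mm, about 0.35 kg, standing upright on edge like a book. Origin: centre of its underside. Its +x edge, towards the back of the shelf, carries two hinge sockets on one vertical axis 64 mm from the origin. The whole top edge is free to grip across the 20 mm; fingertips up to 35 mm below the top stay above the neighbours.
- socket_low (a point): Centre of the lower mouth of the door's lower hinge socket, (64, 0, 15) mm from the door's origin. Each socket is a steel tube, axis z, open at both ends, outside 19 mm, bore 13 mm, 16 mm long. Axes as the door.
- socket_up (a point): Centre of the lower mouth of the door's upper socket, (64, 0, 115) mm from the door's origin. Axes as the door.
- box: Fixed green breaker box, 90 deep (x) x 110 wide (y) x 205 tall (z) mm, open front at -x. Origin under its centre on the table. Brackets at the front of its +y side carry two upright brass hinge pins on one vertical axis, 60 mm to -x and 67 mm to +y of the origin. With the door's x axis along the box's x axis the door stands open at a right angle, clear of the box; any other free angle will do.
- pin_low (a point): Foot of the lower hinge pin, on its axis, on the round shoulder (19 mm across, 6 mm thick) that the socket's mouth comes to rest on, 65 mm above the table. The pin is 8 mm thick and stands 22 mm above this point, the top 6 mm tapered. Axes as the box.
- pin_up (a point): Foot of the upper pin, same shape, 165 mm above the table. Fully seated, each socket's mouth centre lies at its pin's foot and the door's underside is 50 mm above the table. To pass over the pin tips with the lower socket still under the upper bracket, bring the door in from the front with its underside 75 to 120 mm above the table.
- jar: Glass jar with steel lid, 52 mm across, 85 mm tall, standing on the shelf. Origin under its centre.
- torch: Yellow and black torch standing on its head on the shelf, 48 mm across, 105 mm tall. Origin under its centre.
- caddy: Blue plastic tool caddy with clip lid and black handle, 136 x 226 x 136 mm, on the table. Origin under its centre.
- fuse_a: Black fuse holder 70 x 26 x 42 mm on the table. Origin under its centre.
- fuse_b: Second black fuse holder, same.
- hammer: Small aluminium hammer, 220 mm long, lying on the table.
There are look-alikes about, which are no part of the job. Of the things that look like the door, the middle-sized one is meant.

How it is judged:
By the outcome, as a careful person would: the job done as asked, in the order asked, and still so for the second after the job is handed in, with the robot touching nothing.
It also fails if it takes over 50 s, if anything falls off the work surface, if the arm or the gripper's body presses on something with over 40 N, if the wrist force passes 120 N, or if a joint passes its speed limit or range.

## Working session

There is one attempt and no reset: what is moved stays moved. The work goes in short steps, Python scripts to look and compute and a tool call to move; the robot and the scene stay as the last step left them, time stands still between calls to the robot, and variables do not carry over. Pictures are saved under pics/ and viewed, at most 10 in all, crops included, and the job is handed in when it is done.

Besides the shell and the picture viewer there is one more tool, called by a JSON object that holds its "api" and its "payload". move_arm: Moves the arm, as the interface text tells. Its arguments: {"type":"object","properties":{"targets":{"type":"array","items":{"type":"array"}},"squeeze":{"type":"number"}},"required":["targets"]}

```bash
mkdir -p pics; ls; cat > h.py <<'E'
import numpy as np, cv2
from workcell import env
def cam(n):
    p=env.read_camera(n); return p
def save(p,f,crop=None,s=1):
    im=cv2.cvtColor(p["pixels"],cv2.COLOR_RGB2BGR)
    if crop: a,b,c,d=crop; im=im[b:d,a:c]
    cv2.imwrite("pics/"+f,cv2.resize(im,None,fx=s,fy=s,interpolation=cv2.INTER_CUBIC))
def proj(p,X):
    E=np.array(p["extrinsics"]);X=np.atleast_2d(X);c=X@E[:3,:3].T+E[:3,3]
    f=240/np.tan(np.radians(p["fovy"])/2)
    return np.c_[p["cx"]+f*c[:,0]/-c[:,2],p["cy"]+f*-c[:,1]/-c[:,2]]
def ray(p,u,v):
    E=np.array(p["extrinsics"]);f=240/np.tan(np.radians(p["fovy"])/2)
    d=E[:3,:3].T@np.array([(u-p["cx"])/f,-(v-p["cy"])/f,-1]);o=-E[:3,:3].T@E[:3,3]
    return o,d/np.linalg.norm(d)
def atz(p,u,v,z):
    o,d=ray(p,u,v);return o+d*(z-o[2])/d[2]
def tri(rs):
    A=0;b=0
    for o,d in rs:
        P=np.eye(3)-np.outer(d,d);A=A+P;b=b+P@o
    X=np.linalg.solve(A,b);return X,[np.linalg.norm((np.eye(3)-np.outer(d,d))@(X-o)) for o,d in rs]
E
python3 - <<'E'
from h import *
for n in("side","top"):
    p=cam(n);save(p,n+"0.png")
    print(n,{k:v for k,v in p.items() if k!="pixels"})
    for t in("door","socket_low","socket_up","box","pin_low","pin_up","rail_mid","shelf","jar","torch","caddy"):
        print(t,[(np.round(r["centre"],3).tolist(),round(r["confidence"],2)) for r in env.landmark_of(t,p)][:4])
s=env.get_state();print(s)
E
```

```text
pics
side {'fovy': 48.17635202566147, 'cx': 314.8871129621533, 'cy': 239.67491611029587, 'extrinsics': array([[ 0.81276511, -0.58254097, -0.00767361, -0.43982998],
       [ 0.42296006,  0.58095635,  0.6954096 , -0.33355516],
       [-0.40064655, -0.56845029,  0.71857262, -1.19903607],
       [ 0.        ,  0.        ,  0.        ,  1.        ]]), 'shot': 1}
door [([0.614, 0.078, 0.058], 0.78), ([0.781, 0.08, -0.004], 0.75), ([0.324, 0.229, -0.0], 0.55)]
socket_low [([0.675, 0.079, 0.077], 0.94), ([0.767, 0.04, 0.009], 0.83), ([0.258, 0.279, 0.018], 0.68), ([0.562, 0.508, -0.002], 0.39)]
socket_up [([0.258, 0.28, 0.149], 0.86), ([0.77, 0.038, 0.072], 0.81), ([0.677, 0.08, 0.171], 0.63)]
box [([0.638, -0.139, 0.005], 0.71), ([0.584, 0.249, 0.057], 0.2)]
pin_low [([0.579, -0.079, 0.065], 0.7)]
pin_up [([0.587, -0.072, 0.167], 0.71)]
rail_mid [([0.517, 0.167, 0.098], 0.95)]
shelf [([0.603, 0.165, 0.001], 0.79), ([0.614, 0.078, 0.059], 0.73), ([0.59, -0.074, 0.165], 0.37), ([0.674, 0.078, 0.078], 0.28)]
jar [([0.596, 0.171, 0.057], 0.93)]
torch [([0.583, 0.249, 0.059], 0.7), ([0.679, 0.07
[... 1126 characters left out ...]
2, 'joint_pos': array([1.00237259e+00, 3.13190044e-01, 4.60927375e-02, 1.30356827e+00,
       1.97247933e-05, 1.43118717e+00]), 'qvel': array([-8.60780272e-04,  9.53509527e-04,  1.39455540e-05,  5.30294930e-04,
       -1.17546684e-03,  1.86422496e-03]), 'tau': array([-9.41202161e-04, -4.80476403e+01,  2.98814124e+01,  4.40848653e-04,
       -1.01950354e-04,  3.46747143e-06]), 'tcp_pos': array([0.23911728, 0.52297952, 0.23132588]), 'orientation': array([1.34127871e-05, 2.12768328e-01, 9.77102673e-01, 6.47404158e-05]), 'wrist_force': array([-0.66676625,  0.18987084,  0.43142289]), 'ft_torque': array([-0.06106136, -0.03520271, -0.02423713]), 'grip_force': 0.0, 'finger_gap': 0.08509910884322457}
```

View pics/side0.png

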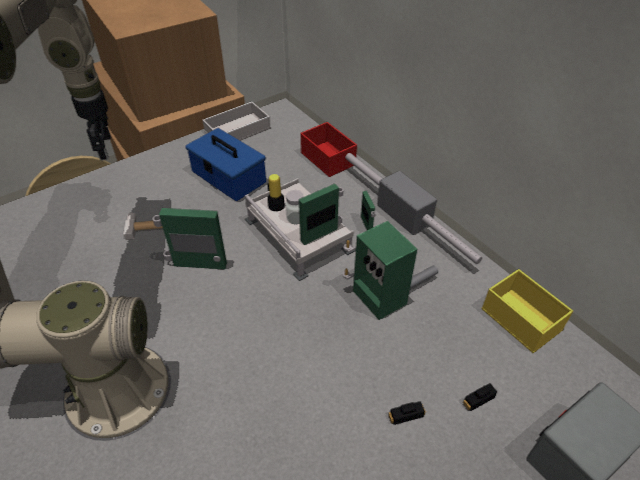

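View pics/top0.png

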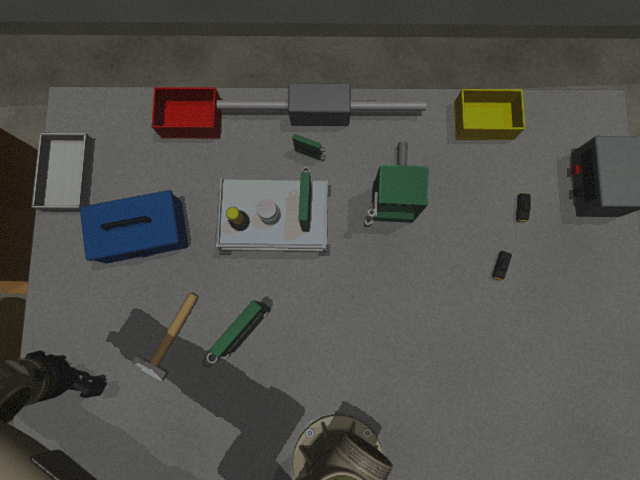

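Side view: the middle-sized door stands on the shelf at about (320,214) and the box is at (384,270). The large look-alike is at (194,238) and the small one at (367,210). The top view agrees, with the door at (305,200) and the pins near (370,212). Next I'll take zoomed crops for exact pixels.

```bash
python3 - <<'E'
from h import *
a=cam("top");b=cam("side")
def cr(p,c,s):
    x0,y0,x1,y1=c;im=cv2.cvtColor(p["pixels"],cv2.COLOR_RGB2BGR)[y0:y1,x0:x1]
    im=cv2.resize(im,None,fx=s,fy=s,interpolation=cv2.INTER_CUBIC)
    for x in range(x0,x1,10): cv2.putText(im,str(x),((x-x0)*s,8),0,.3,(0,255,255));cv2.line(im,((x-x0)*s,10),((x-x0)*s,14),(0,255,255))
    for y in range(y0,y1,10): cv2.putText(im,str(y),(0,(y-y0)*s+4),0,.3,(0,255,255))
    return im
A=cr(a,(285,160,385,235),8)
cv2.imwrite("pics/t1.png",A)
cv2.imwrite("pics/s1.png",cr(b,(290,180,390,255),8))
E
```

```text
(no output)
```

View pics/t1.png

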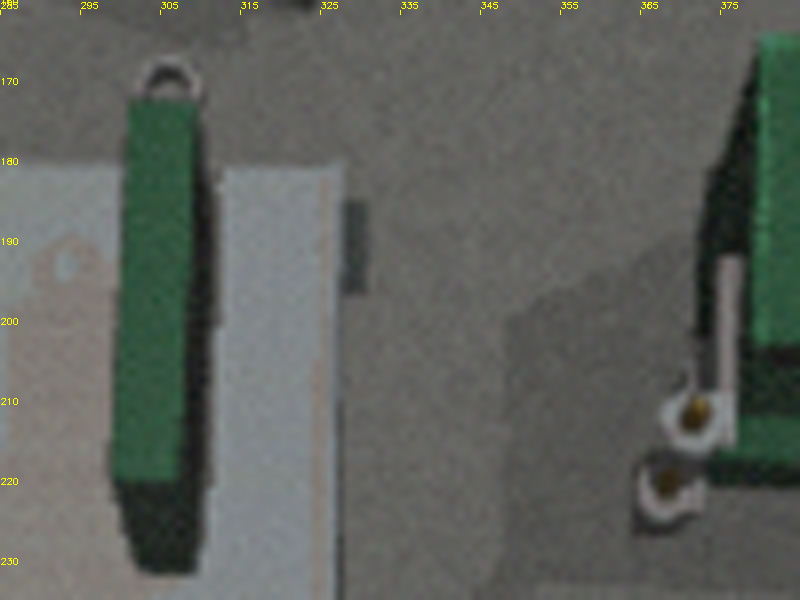

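View pics/s1.png

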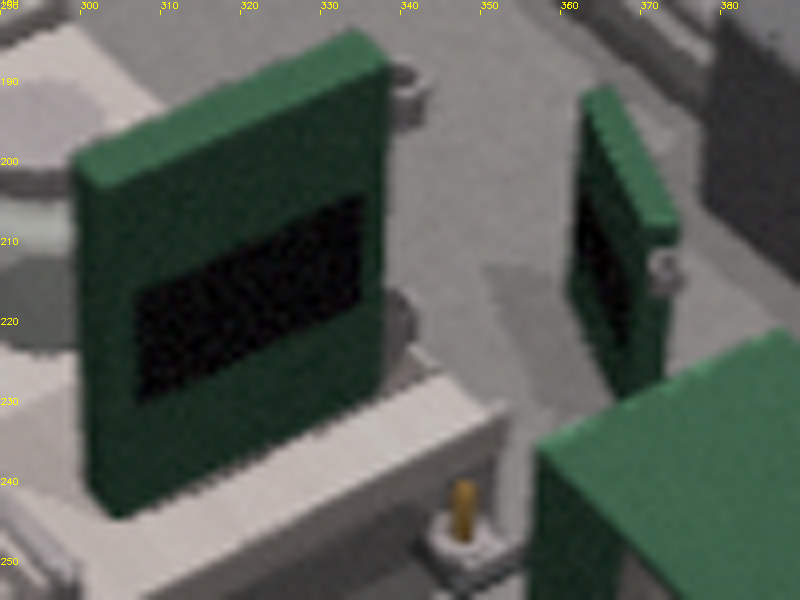

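Top crop: the door's top-face corners are at (127,98), (196,98), (180,480) and (112,480), and the pins show at (697,408) and (670,480). Side crop: the corners are at (350,32), (388,62), (105,188) and (75,160), with the upper pin's tip at (465,482) and its foot at (463,540).

```bash
python3 - <<'E'
from h import *
a=cam("top");b=cam("side")
T=lambda x,y:ray(a,285+x/8-.44,160+y/8-.44)
S=lambda x,y:ray(b,290+x/8-.44,180+y/8-.44)
for n,t,s in (("b+y",(127,98),(350,32)),("b-y",(196,98),(388,62)),("f-y",(180,480),(105,188)),("f+y",(112,480),(75,160)),("pinup tip",(697,406),(465,483))):
    X,e=tri([T(*t),S(*s)]);print(n,X.round(4),np.round(e,4))
for z in (.187,.165): print("side pin",z,atz(b,290+464.5/8-.44,180+(483 if z>.18 else 540)/8-.44,z).round(4))
for z in (.187,.087): print("top pin",z, [atz(a,285+x/8-.44,160+y/8-.44,z).round(4) for x,y in((697,406),(669,480))])
print(proj(a,[[.583,-.075,z] for z in(.187,.165,.087,.065)]).round(1),proj(b,[[.583,-.075,z] for z in(.187,.165,.087,.065)]).round(1))
for t in("box","pin_up","pin_low","socket_up"):
  for p in(a,b):print(t,[(np.round(r["centre"],3).tolist(),round(r["confidence"],2)) for r in env.landmark_of(t,p)][:3])
E
```

```text
b+y [0.6673 0.0896 0.2056] [0.0018 0.0018]
b-y [0.6673 0.07   0.2064] [0.0016 0.0016]
f-y [0.5585 0.0726 0.2082] [0.0001 0.0001]
f+y [0.5595 0.0914 0.2055] [0.0005 0.0005]
pinup tip [ 0.5854 -0.073   0.1838] [0.0001 0.0001]
side pin 0.187 [ 0.5831 -0.0753  0.187 ]
side pin 0.165 [ 0.5825 -0.0775  0.165 ]
top pin 0.187 [array([ 0.5848, -0.0728,  0.187 ]), array([ 0.5634, -0.0646,  0.187 ])]
top pin 0.087 [array([ 0.607 , -0.0819,  0.087 ]), array([ 0.5836, -0.073 ,  0.087 ])]
[[372.7 211.1]
 [371.8 213.1]
 [369.  219.8]
 [368.3 221.5]] [[347.5 239.9]
 [347.2 246.3]
 [346.  268. ]
 [345.7 273.8]]
box [([0.64, -0.139, -0.003], 0.88)]
box [([0.64, -0.139, 0.004], 0.95)]
pin_up [([0.583, -0.072, 0.164], 0.71), ([0.585, -0.075, 0.062], 0.3), ([0.305, 0.415, 0.002], 0.2)]
pin_up [([0.587, -0.072, 0.167], 0.92), ([0.641, -0.141, 0.004], 0.2)]
pin_low [([0.585, -0.076, 0.063], 0.71), ([0.584, 0.252, 0.06], 0.66)]
pin_low [([0.581, -0.079, 0.067], 0.79)]
socket_up [([0.257, 0.28, 0.152], 0.88), ([0.673, 0.074, 0.173], 0.78), ([0.774, 0.039, 0.079], 0.74)]
socket_up [([0.766, 0.042, 0.073], 0.73), ([0.679, 0.082, 0.172], 0.63)]
```

{"api": "move_arm", "payload": {"targets": [[[-60,-28,-69],[0,0,-0.5],-1],[[-524,-246,-69],[0,0,-2.34],-1],[[-524,-246,-69],[0,0,-2.34],-1],[[-524,-246,-69],[0,0,-2.34],-1],[[-524,-246,-69],[0,0,-2.34],-1]]}}

```text
clock: 2.42
tcp_pos: [0.4263, 0.3021, 0.2877]
orientation: [0.0, 0.01, 1.0, 0.0]
wrist_force: [0.2, 1.2, 0.9]
finger_gap: 0.0855
grip_force: 0.0
```

```bash
cat >> h.py <<'E'
from scipy.spatial.transform import Rotation as R
def to(pos,yaw,s=None):
    "shift mm and turn (10deg) in tool axes to reach pos with tool x at world yaw(deg), pointing down"
    s=s or env.get_state();q=s["orientation"];C=R.from_quat([q[1],q[2],q[3],q[0]])
    G=R.from_euler("z",yaw,degrees=True)*R.from_euler("x",180,degrees=True)
    print("at",s["tcp_pos"].round(4),"tilt/yaw",C.as_matrix()[:,2].round(4),np.degrees(np.arctan2(*C.as_matrix()[[1,0],0])).round(2),"t",round(s["clock"],2),"F",s["wrist_force"].round(1),"gap",round(s["finger_gap"],4),s["grip_force"])
    print("shift",(C.inv().apply(np.array(pos)-s["tcp_pos"])*1e3).round(1),"turn",((C.inv()*G).as_rotvec(degrees=True)/10).round(3))
E
python3 -c "
from h import *
to([.613,.081,.30],178.8);print(env.get_state()['joint_pos'])"
```

```text
at [0.4263 0.3021 0.2877] tilt/yaw [ 7.e-04  5.e-04 -1.e+00] 178.85 t 2.42 F [0.2 1.2 0.9] gap 0.0855 0.0
shift [-191.1 -217.4  -12.3] turn [0.003 0.004 0.005]
[4.62752373e-01 1.99839547e-01 3.33820865e-02 1.40344970e+00
 1.42504425e-04 4.82747020e-01]
```

{"api": "move_arm", "payload": {"targets": [[[-191,-217,-12],[0,0,0],-1],[[-191,-217,-12],[0,0,0],-1],[[-191,-217,-12],[0,0,0],-1],[[-191,-217,-12],[0,0,0],-1],[[-191,-217,-12],[0,0,0],-1]]}}

```text
clock: 3.05
tcp_pos: [0.6134, 0.0801, 0.2991]
orientation: [0.0, 0.011, 1.0, -0.0]
wrist_force: [0.7, 1.6, -0.1]
finger_gap: 0.0852
grip_force: 0.0
```

```bash
python3 -c "
from h import *
to([.613,.081,.178],178.8)"
```

```text
at [0.6134 0.0801 0.2991] tilt/yaw [ 3.e-04 -1.e-04 -1.e+00] 178.7 t 3.05 F [ 0.7  1.6 -0.1] gap 0.0852 0.0
shift [  0.5   0.9 121.1] turn [-0.001  0.002 -0.01 ]
```

{"api": "move_arm", "payload": {"targets": [[[0,1,60],[0,0,0],-1],[[0,1,110],[0,0,0],-1],[[0,1,123],[0,0,0],-1],[[0,1,123],[0,0,0],-1]], "squeeze": 25}}

```text
clock: 3.55
tcp_pos: [0.6117, 0.0839, 0.1765]
orientation: [-0.0, 0.01, 1.0, 0.0]
wrist_force: [-0.2, -0.3, 0.3]
finger_gap: 0.0856
grip_force: 0.0
```

{"api": "move_arm", "payload": {"targets": [[[0,0,0],[0,0,0],1],[[0,0,0],[0,0,0],1],[[0,0,0],[0,0,0],1],[[0,0,0],[0,0,0],1],[[0,0,0],[0,0,0],1]], "squeeze": 25}}

```text
clock: 4.18
tcp_pos: [0.6124, 0.0836, 0.1773]
orientation: [0.001, 0.01, 1.0, -0.0]
wrist_force: [-1.4, -0.9, 4.2]
finger_gap: 0.0196
grip_force: 25.4
```

{"api": "move_arm", "payload": {"targets": [[[0,0,0],[0,0,0],1],[[0,0,0],[0,0,0],1],[[0,0,0],[0,0,0],1]], "squeeze": 70}}

```text
clock: 4.55
tcp_pos: [0.6124, 0.0836, 0.1774]
orientation: [0.001, 0.01, 1.0, -0.0]
wrist_force: [-0.5, -0.6, 6.4]
finger_gap: 0.0192
grip_force: 69.0
```

{"api": "move_arm", "payload": {"targets": [[[0,0,-15],[0,0,0],1],[[0,0,-32],[0,0,0],1],[[0,0,-50],[0,0,0],1],[[0,0,-68],[0,0,0],1],[[0,0,-68],[0,0,0],1]]}}

```text
clock: 5.18
tcp_pos: [0.6125, 0.084, 0.2456]
orientation: [0.001, 0.01, 1.0, 0.0]
wrist_force: [-0.5, -0.0, -2.8]
finger_gap: 0.0187
grip_force: 68.7
```

```bash
python3 - <<'E'
from h import *
a=cam("top");b=cam("side")
to([.415,.0836,.245],178.8)
for p in(a,b):
  for t in("door","socket_up","socket_low"):print(t,[(np.round(r["centre"],3).tolist(),round(r["confidence"],2)) for r in env.landmark_of(t,p)][:3])
save(b,"s2.png",(260,120,420,240),5)
E
```

```text
at [0.6115 0.0839 0.2437] tilt/yaw [-1.e-03  3.e-04 -1.e+00] 178.84 t 5.28 F [-0.2 -0.2 -4.1] gap 0.019 68.65022778511047
shift [196.5  -4.3  -1.1] turn [ 0.001 -0.006  0.004]
door [([0.781, 0.083, 0.001], 0.54)]
socket_up [([0.586, 0.25, 0.058], 0.7), ([0.256, 0.28, 0.15], 0.64), ([0.77, 0.041, 0.082], 0.44)]
socket_low [([0.258, 0.283, 0.019], 0.86), ([0.763, 0.041, 0.014], 0.57)]
door [([0.614, 0.079, 0.127], 0.97), ([0.782, 0.078, -0.002], 0.78), ([0.324, 0.227, 0.001], 0.68)]
socket_up [([0.766, 0.043, 0.074], 0.81), ([0.26, 0.28, 0.15], 0.66), ([0.678, 0.083, 0.239], 0.59)]
socket_low [([0.77, 0.037, 0.008], 0.92), ([0.258, 0.28, 0.017], 0.9), ([0.672, 0.081, 0.149], 0.64)]
```

View pics/s2.png

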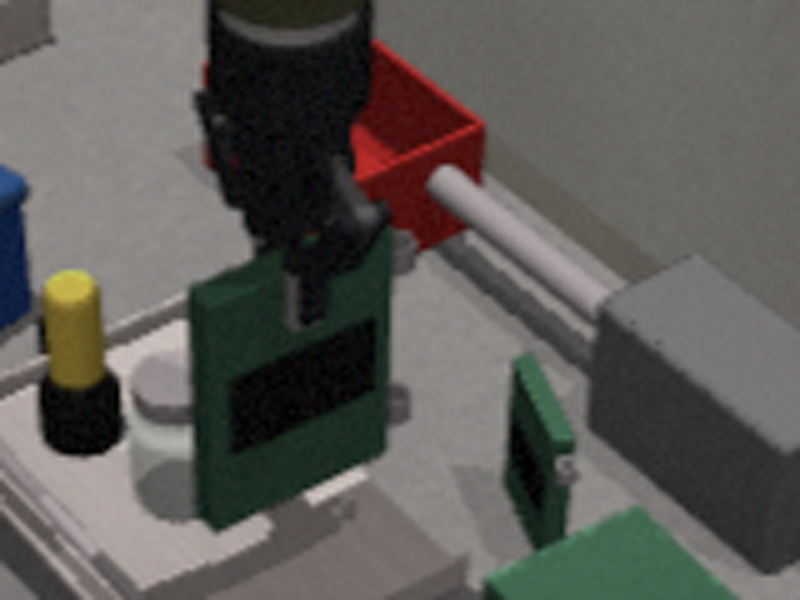

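The door is held upright in the crop, clear of the jar and torch, with its lower edge above the rail. I'll draw it straight out.

{"api": "move_arm", "payload": {"targets": [[[30,-1,0],[0,0,0],1],[[75,-2,0],[0,0,0],1],[[120,-2,0],[0,0,0],1],[[165,-3,0],[0,0,0],1],[[200,-4,0],[0,0,0],1]]}}

```text
clock: 6.2
tcp_pos: [0.4097, 0.0839, 0.2443]
orientation: [-0.0, 0.01, 1.0, 0.0]
wrist_force: [-0.3, -0.7, -2.9]
finger_gap: 0.0187
grip_force: 68.6
```

```bash
python3 - <<'E'
from h import *
to([.410,-.074,.222],180)
b=cam("side")
for t in("door","rail_mid","socket_up","socket_low"):print(t,[(np.round(r["centre"],3).tolist(),round(r["confidence"],2)) for r in env.landmark_of(t,b)][:3])
print(env.get_state()["joint_pos"])
E
```

```text
at [0.4097 0.0839 0.2443] tilt/yaw [-2.e-04  1.e-04 -1.e+00] 178.84 t 6.2 F [-0.3 -0.7 -2.9] gap 0.0187 68.63150596618652
shift [  -3.5 -157.9   22.2] turn [ 0.    -0.001 -0.116]
door [([0.416, 0.081, 0.126], 0.97), ([0.782, 0.079, -0.0], 0.78), ([0.323, 0.227, 0.001], 0.7)]
rail_mid [([0.519, 0.169, 0.096], 0.82)]
socket_up [([0.477, 0.084, 0.242], 0.94), ([0.261, 0.28, 0.148], 0.86), ([0.763, 0.037, 0.073], 0.78)]
socket_low [([0.259, 0.277, 0.016], 0.97), ([0.473, 0.079, 0.147], 0.84), ([0.769, 0.037, 0.008], 0.57)]
[ 9.33310726e-03  8.84822728e-03 -2.87125478e-01  1.27282981e+00
  9.75779322e-05  2.97223705e-02]
```

{"api": "move_arm", "payload": {"targets": [[[-3,-40,0],[0,0,-0.03],1],[[-3,-85,0],[0,0,-0.06],1],[[-3,-125,8],[0,0,-0.1],1],[[-3,-158,18],[0,0,-0.12],1],[[-3,-158,22],[0,0,-0.12],1]]}}

```text
clock: 7.08
tcp_pos: [0.4126, -0.0764, 0.2216]
orientation: [-0.0, 0.002, 1.0, -0.0]
wrist_force: [0.5, 0.5, -3.3]
finger_gap: 0.0193
grip_force: 70.0
```

```bash
python3 - <<'E'
from h import *
a=cam("top");b=cam("side")
to([.48,-.074,.222],180)
for p in(a,b):
  for t in("door","socket_up","socket_low","pin_up","pin_low"):print(t,[(np.round(r["centre"],3).tolist(),round(r["confidence"],2)) for r in env.landmark_of(t,p) if r["centre"][1]<.03][:3])
E
```

```text
at [ 0.4119 -0.0744  0.2217] tilt/yaw [-0.0011  0.001  -1.    ] 179.96 t 7.17 F [ 0.3 -0.3 -3.1] gap 0.0189 69.97591137886047
shift [-68.1   0.4  -0.4] turn [ 0.006 -0.006 -0.004]
door []
socket_up []
socket_low []
pin_up [([0.586, -0.072, 0.162], 0.87)]
pin_low [([0.584, -0.073, 0.062], 0.73)]
door [([0.413, -0.077, 0.103], 0.58)]
socket_up [([0.479, -0.075, 0.217], 0.67), ([0.633, -0.485, -0.001], 0.56)]
socket_low [([0.476, -0.078, 0.124], 0.78)]
pin_up [([0.586, -0.072, 0.167], 0.88)]
pin_low [([0.582, -0.078, 0.063], 0.58)]
```

{"api": "move_arm", "payload": {"targets": [[[-20,0,0],[0,0,0],1],[[-45,0,0],[0,0,0],1],[[-70,0,0],[0,0,0],1],[[-85,0,0],[0,0,0],1],[[-85,0,0],[0,0,0],1]]}}

```text
clock: 8.3
tcp_pos: [0.497, -0.0741, 0.222]
orientation: [-0.0, -0.001, 1.0, 0.0]
wrist_force: [-0.8, 0.5, -3.5]
finger_gap: 0.0192
grip_force: 70.0
```

```bash
python3 - <<'E'
from h import *
a=cam("top");b=cam("side")
to([.5205,-.074,.222],180)
for p in(a,b):
  for t in("door","socket_up","socket_low","pin_up","pin_low"):print(t,[(np.round(r["centre"],4).tolist(),round(r["confidence"],2)) for r in env.landmark_of(t,p) if -.2<r["centre"][1]<.03][:3])
def cr(p,c,s):
    x0,y0,x1,y1=c;im=cv2.cvtColor(p["pixels"],cv2.COLOR_RGB2BGR)[y0:y1,x0:x1]
    return cv2.resize(im,None,fx=s,fy=s,interpolation=cv2.INTER_CUBIC)
A=cr(a,(345,180,395,240),8);B=cr(b,(300,195,350,295),6)
B=cr(b,(310,215,360,290),8)
cv2.imwrite("pics/c3.png",np.hstack([np.vstack([A,np.zeros((120,400,3),np.uint8)]),B]))
E
```

```text
at [ 0.4957 -0.0739  0.2221] tilt/yaw [-1.4e-03  4.0e-04 -1.0e+00] -179.96 t 8.4 F [-0.3  0.1 -3.5] gap 0.019 70.00222206115723
shift [-24.8  -0.1   0. ] turn [ 0.002 -0.008  0.004]
door []
socket_up []
socket_low []
pin_up []
pin_low []
door [([0.4981, -0.0795, 0.1018], 0.8)]
socket_up [([0.5622, -0.0732, 0.2164], 0.56), ([0.557, -0.0708, 0.1218], 0.42)]
socket_low [([0.5575, -0.0751, 0.1254], 0.65)]
pin_up [([0.5861, -0.0715, 0.1659], 0.78)]
pin_low [([0.5779, -0.0754, 0.0657], 0.89)]
```

View pics/c3.png

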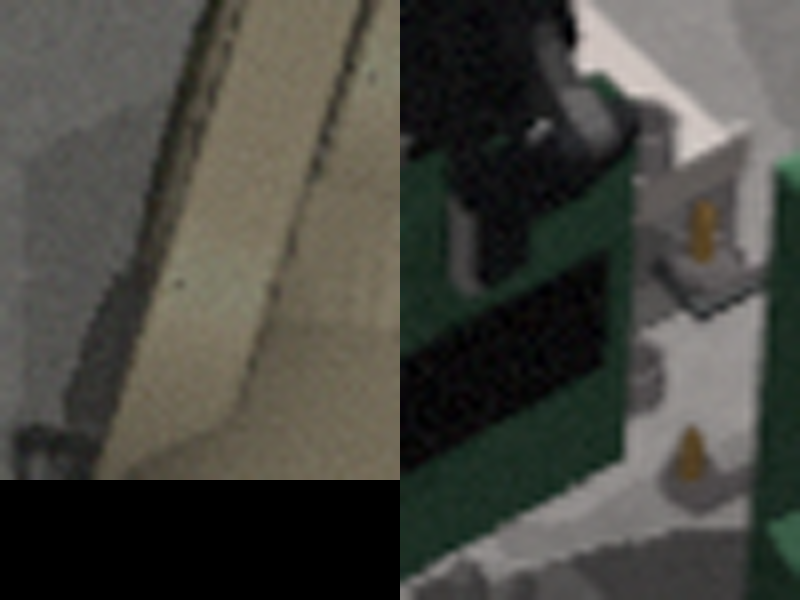

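In the side crop, the door's lower back corner is at (622,458). The upper socket's right edge is at x=676 and the lower socket's at x=664. The upper pin's tip is at (705,203) with its foot at (704,262), and the lower pin's tip is at (692,427). The arm blocks the top view here.

```bash
python3 - <<'E'
from h import *
b=cam("side")
f=lambda x,y:(310+(x-400)/8-.44,215+y/8-.44)
for n,xy,z in(("pin_up tip",(705,203),.187),("pin_up foot",(704,262),.165),("pin_low tip",(692,427),.087)):print(n,atz(b,*f(*xy),z).round(4))
zu=.1046
c=atz(b,*f(622,458),zu);print("corner",c.round(4),"axis->",(c+[.009,.010,0]).round(4))
# upper/lower tube models at several axis guesses: extents in crop px
def ext(ax,z0):
    t=np.linspace(0,2*np.pi,60);P=[[ax[0]+.0095*np.cos(k),ax[1]+.0095*np.sin(k),z] for z in(z0,z0+.016) for k in t]
    q=proj(b,P);x=400+(q[:,0]+.44-310)*8;y=(q[:,1]+.44-215)*8
    return [round(v) for v in(x.min(),x.max(),y.min(),y.max())]
for ax in((.560,-.074),(.562,-.074),(.560,-.077),(.562,-.077)):print(ax,ext(ax,zu+.115),ext(ax,zu+.015))
E
```

```text
pin_up tip [ 0.5833 -0.0754  0.187 ]
pin_up foot [ 0.5818 -0.078   0.165 ]
pin_low tip [ 0.5832 -0.0749  0.087 ]
corner [ 0.5486 -0.084   0.1046] axis-> [ 0.5576 -0.074   0.1046]
(0.56, -0.074) [608, 677, 92, 179] [602, 666, 329, 412]
(0.562, -0.074) [614, 683, 89, 176] [607, 672, 326, 409]
(0.56, -0.077) [615, 683, 98, 185] [608, 673, 335, 418]
(0.562, -0.077) [620, 689, 95, 182] [613, 678, 332, 415]
```

{"api": "move_arm", "payload": {"targets": [[[-12,0,0],[0,0,0],1],[[-25,0,0],[0,0,0],1],[[-25,0,0],[0,0,0],1],[[-25,0,14],[0,0,0],1],[[-25,0,26],[0,0,0],1]]}}

```text
clock: 9.57
tcp_pos: [0.5213, -0.0739, 0.1955]
orientation: [-0.0, -0.0, 1.0, 0.0]
wrist_force: [-4.6, -0.0, 0.3]
finger_gap: 0.0193
grip_force: 70.5
```

```bash
python3 - <<'E'
from h import *
b=cam("side")
to([.5205,-.074,.1955],180)
for t in("socket_up","socket_low","door","pin_up","pin_low"):print(t,[(np.round(r["centre"],4).tolist(),round(r["confidence"],2)) for r in env.landmark_of(t,b) if -.2<r["centre"][1]<.03][:3])
save(b,"c4.png",(310,215,370,290),8)
E
```

```text
at [ 0.5208 -0.0737  0.1938] tilt/yaw [-0.0022  0.0012 -1.    ] -179.96 t 9.62 F [-0.5  0.6 -4.4] gap 0.0192 69.91586923599243
shift [ 0.3 -0.3 -1.7] turn [ 0.007 -0.013  0.004]
socket_up [([0.5886, -0.0694, 0.1887], 0.56)]
socket_low []
door [([0.5194, -0.078, 0.0783], 0.86)]
pin_up [([0.5872, -0.0691, 0.1684], 0.76)]
pin_low []
```

View pics/c4.png

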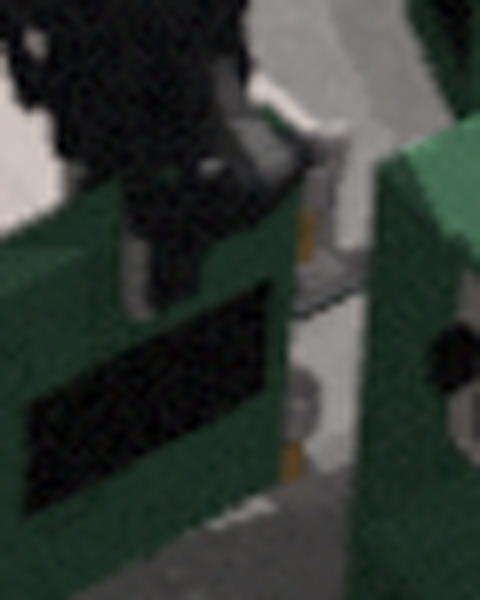

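```bash
python3 - <<'E'
from h import *
b=cam("side")
c=atz(b,310+277/8-.44,215+487/8-.44,.0775);print(c.round(4),(c+[.009,.01,0]).round(4))
# refined: edges by colour along rows/cols
im=b["pixels"].astype(float)
for v in range(262,283): print(v,[int(x) for x in im[v,340:354,1]-im[v,340:354,0]],[int(x) for x in im[v,340:354,0]-im[v,340:354,2]])
def ext(ax,r,z0,z1):
    t=np.linspace(0,2*np.pi,60);q=proj(b,[[ax[0]+r*np.cos(k),ax[1]+r*np.sin(k),z] for z in(z0,z1) for k in t])
    return q[:,0].min().round(1),q[:,0].max().round(1),q[:,1].min().round(1),q[:,1].max().round(1)
print("pin",ext((.5833,-.0752),.004,.065,.081),"sock",ext((.5833,-.0752),.0095,.0925,.1085))
E
```

```text
[ 0.5697 -0.0851  0.0775] [ 0.5787 -0.0751  0.0775]
262 [-2, -3, 3, 14, 18, 13, 0, -5, -3, -4, -4, -4, -4, -4] [0, -1, 0, -7, -5, -6, 2, 2, 1, 4, 5, 6, 5, 5]
263 [2, -4, 0, 16, 16, 12, 1, -3, -3, -4, -4, -3, -3, -4] [0, 4, -3, -5, -4, -4, 0, 2, 4, 3, 5, 6, 5, 5]
264 [4, 9, 12, 18, 22, 10, -2, -3, -3, -3, -5, -5, -4, -4] [-3, -8, -3, -6, -11, -6, 2, 4, 3, 2, 7, 7, 7, 6]
265 [14, 17, 18, 17, 20, 9, -2, -5, -5, -2, -6, -6, -2, -4] [-5, -7, -10, -7, -9, -4, 1, 3, 3, 2, 5, 7, 5, 5]
266 [18, 19, 18, 19, 16, 11, -1, -5, -3, -4, -4, -5, -5, -5] [-6, -7, -9, -10, -6, -4, 1, 3, 1, 3, 5, 5, 6, 7]
267 [18, 16, 18, 20, 19, 6, -1, -4, -5, -4, -3, -2, -6, -4] [-8, -6, -7, -9, -8, 0, 1, 3, 4, 3, 5, 6, 6, 8]
268 [17, 18, 19, 16, 16, 6, -5, -4, -5, -4, -4, -5, -5, -4] [-7, -5, -8, -6, -7, -2, 3, 2, 4, 4, 5, 6, 6, 5]
269 [21, 19, 15, 16, 18, 6, -3, -5, -5, -2, -5, -4, -3, -3] [-8, -6, -5, -6, -7, 0, 3, 8, 8, 4, 6, 6, 4, 3]
270 [17, 17, 18, 17, 19, -8, -17, -13, -5, -4, -3, -3, -3, -2] [-8, -5, -6, -6, -9, 26, 38, 32, 10, 6, 3, 4, 4, 4]
271 [18, 21, 18, 19, 15, -9, -20, -15, -7, -3, -2, -3, -3, -2] [-7,
[... 681 characters left out ...]
 4, 3, 4, 0, 3, 3, 4, 1, 2, 1, -1]
278 [0, -1, -1, -2, -4, -3, -3, -4, -4, -3, -3, 0, -3, 3] [2, 2, 5, 4, 3, 2, 1, 3, 3, 3, 3, 1, 4, 0]
279 [-2, -3, -2, -2, -2, 0, -1, -4, -1, -3, 1, -3, 0, 3] [3, 4, 2, 3, 2, 1, 1, 4, -1, 2, 1, 2, 2, 2]
280 [0, 1, -1, -1, 0, -1, -2, -1, -1, -2, 1, -1, -2, 6] [1, 0, 0, 3, 1, 1, -1, 3, 1, 3, 0, 1, 3, 0]
281 [-2, 0, 0, -1, -2, -3, 0, -2, -2, -1, -3, -2, -3, 4] [5, 2, 0, 3, 2, 2, 3, 1, 1, 3, 2, 3, 4, 1]
282 [1, -1, -1, 1, -1, -2, -1, -2, -1, -2, -4, -2, 1, 5] [0, 1, 1, 1, 0, 3, 1, 2, 2, 3, 2, 2, 1, -1]
pin (np.float64(344.3), np.float64(347.7), np.float64(268.4), np.float64(275.0)) sock (np.float64(342.4), np.float64(350.4), np.float64(259.3), np.float64(269.4))
```

```bash
python3 - <<'E'
from h import *
b=cam("side");im=b["pixels"].astype(float).mean(2)
for v in range(258,272): print(v,im[v,342:358].astype(int))
print("up")
for v in range(230,250): print(v,im[v,344:360].astype(int))
for dx in(0,-.002,-.004):
  a=np.array([.5833+dx,-.0752]);print(dx,proj(b,[[a[0]-.009,a[1]-.01,.0775],[a[0]-.009,a[1]-.01,.1035]]).round(1))
E
```

```text
258 [  4  27  29  35 116 144 145 145 145 147 146 146 127  76  32  32]
259 [  7  25  35  41 121 147 146 147 146 146 144 146 126  75  32  33]
260 [ 16  31  35  35  81 118 137 144 146 146 145 143 115  62  34  34]
261 [ 14  27  36  43  68  81  98 133 146 144 143 141 111  58  35  35]
262 [ 15  28  36  42  62  69  70 100 136 144 144 141 111  57  35  34]
263 [ 17  30  34  42  60  65  63  81 125 143 144 142 103  45  33  33]
264 [ 28  34  35  44  65  65  65  81 127 143 145 143 102  44  34  34]
265 [ 35  33  36  57  84  95  83  80 125 143 147 142 101  43  32  32]
266 [ 31  36  37  48  73  81  78  75 125 146 148 146 103  43  34  36]
267 [ 35  31  37  55  72  78  72  87 127 146 143 144  96  31  29  33]
268 [ 37  32  37  53  73  78  71  99 132 143 144 134  86  34  33  34]
269 [ 35  38  39  53  75  80 100 129 138 133 125 120  80  33  33  32]
270 [ 33  35  37  55  67  74 124 135 127 122 119 117  81  29  28  37]
271 [ 35  33  38  53  62  65 111 127 123 120 121 111  69  34  32  32]
up
230 [ 58  61  97 146 182 177 154 158 166 151 137 141 139 131 123 119]
231 [ 68  38  46  66 109 130 132 142 151 132 13
[... 627 characters left out ...]
 139 140  93  33  33  34]
241 [ 35  37  35  42  66  64  72  86 123 141 143 143  97  32  30  36]
242 [ 36  40  35  46  61  66  72  89 124 141 143 133  81  30  35  36]
243 [ 37  34  35  45  57  66  73  88 127 143 145 128  77  31  35  34]
244 [ 35  34  34  46  57  70  78  88 128 144 144 128  78  32  39  37]
245 [ 36  36  39  52  63  73  77  87 128 144 127 110  69  34  37  29]
246 [38 36 42 54 66 86 96 87 91 93 86 72 48 33 37 34]
247 [35 36 38 59 75 91 99 94 86 73 75 61 41 33 35 37]
248 [36 33 46 81 94 99 96 99 96 81 72 58 40 33 35 34]
249 [33 33 42 78 89 90 93 93 84 73 75 61 37 32 29 33]
0 [[345.7 274.6]
 [346.  267.7]]
-0.002 [[345.  275. ]
 [345.4 268.1]]
-0.004 [[344.4 275.3]
 [344.7 268.4]]
```

{"api": "move_arm", "payload": {"targets": [[[-1,0,0],[0,-0.08,0],1],[[-1,0,3],[0,-0.08,0],1],[[-1,0,6],[0,-0.08,0],1],[[-1,0,9],[0,-0.08,0],1],[[-1,0,10],[0,-0.08,0],1]]}}

```text
clock: 10.6
tcp_pos: [0.5209, -0.074, 0.1868]
orientation: [0.006, -0.0, 1.0, -0.0]
wrist_force: [-8.9, 0.5, 2.2]
finger_gap: 0.0192
grip_force: 70.9
```

```bash
python3 - <<'E'
from h import *
s=env.get_state();b=cam("side");to([.5205,-.074,.168],180);print(s["ft_torque"].round(2))
save(b,"c5.png",(310,215,370,290),8)
E
```

```text
at [ 0.521  -0.0741  0.1867] tilt/yaw [ 1.190e-02 -3.000e-04 -9.999e-01] -179.98 t 10.65 F [-8.4 -0.1  0.7] gap 0.0192 70.8461844921112
shift [ 0.7  0.1 18.7] turn [-0.002  0.068  0.002]
[-0.    1.81 -0.06]
```

View pics/c5.png

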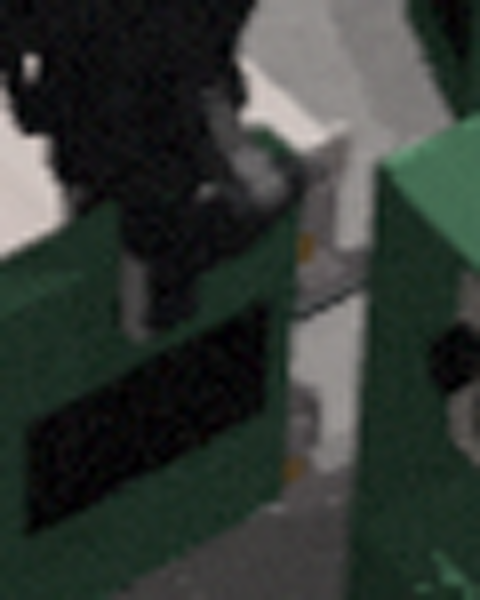

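The sockets are over the pin tips in the crop, with brass still showing below both, at about (305,247) and (292,470). The force says the door sits slightly too far in +x, so I'll ease it back.

{"api": "move_arm", "payload": {"targets": [[[1,0,0],[0,0.04,0],1],[[1,0,0],[0,0.04,0],1],[[1,0,0],[0,0.04,0],1]]}}

```text
clock: 11.02
tcp_pos: [0.521, -0.0741, 0.187]
orientation: [0.003, -0.0, 1.0, -0.0]
wrist_force: [-6.0, 0.2, -0.2]
finger_gap: 0.019
grip_force: 70.7
```

```bash
python3 - <<'E'
from h import *
s=env.get_state();to([.5205,-.074,.168],180);print(s["ft_torque"].round(2))
E
```

```text
at [ 0.521  -0.0741  0.187 ] tilt/yaw [ 6.8e-03 -2.0e-04 -1.0e+00] -179.97 t 11.03 F [-6.   0.2 -0.2] gap 0.019 70.65188884735107
shift [ 0.6  0.1 19. ] turn [-0.001  0.039  0.003]
[0.02 1.27 0.07]
```

{"api": "move_arm", "payload": {"targets": [[[1.5,0,0],[0,0.04,0],1],[[1.5,0,0],[0,0.04,0],1],[[1.5,0,0],[0,0.04,0],1]]}}

```text
clock: 11.4
tcp_pos: [0.5208, -0.0743, 0.1866]
orientation: [0.001, -0.0, 1.0, -0.0]
wrist_force: [-0.9, 0.7, -2.8]
finger_gap: 0.0188
grip_force: 70.4
```

```bash
python3 - <<'E'
from h import *
s=env.get_state();to([.5205,-.074,.168],180);print(s["ft_torque"].round(2))
E
```

```text
at [ 0.5208 -0.0743  0.1866] tilt/yaw [ 1.6e-03 -2.0e-04 -1.0e+00] -179.97 t 11.4 F [-0.9  0.7 -2.8] gap 0.0188 70.3693413734436
shift [ 0.3  0.3 18.6] turn [-0.001  0.009  0.003]
[-0.03  0.13  0.02]
```

Nearly force-free now, so I'll lower it gently.

{"api": "move_arm", "payload": {"targets": [[[0.5,0,2],[0,0,0],1],[[0.5,0,4],[0,0,0],1],[[0.5,0,6],[0,0,0],1],[[0.5,0,8],[0,0,0],1],[[0.5,0,8],[0,0,0],1]]}}

```text
clock: 12.02
tcp_pos: [0.52, -0.0741, 0.1782]
orientation: [0.0, -0.0, 1.0, 0.0]
wrist_force: [1.9, -0.9, -4.4]
finger_gap: 0.0188
grip_force: 70.1
```

```bash
python3 - <<'E'
from h import *
s=env.get_state();to([.5205,-.074,.168],180);print(s["ft_torque"].round(2))
E
```

```text
at [ 0.52   -0.0741  0.1782] tilt/yaw [ 7.e-04  1.e-04 -1.e+00] -179.97 t 12.03 F [ 1.9 -0.9 -4.4] gap 0.0188 70.1196563243866
shift [-0.5  0.1 10.2] turn [0.    0.004 0.003]
[-0.03 -0.54 -0.01]
```

{"api": "move_arm", "payload": {"targets": [[[-0.5,0,2],[0,0,0],1],[[-0.5,0,4],[0,0,0],1],[[-0.5,0,6],[0,0,0],1],[[-0.5,0,8],[0,0,0],1],[[-0.5,0,8],[0,0,0],1]]}}

```text
clock: 12.65
tcp_pos: [0.5201, -0.0741, 0.1701]
orientation: [-0.0, -0.0, 1.0, 0.0]
wrist_force: [2.2, 0.3, -3.6]
finger_gap: 0.0188
grip_force: 70.1
```

{"api": "move_arm", "payload": {"targets": [[[0,0,1],[0,0,0],1],[[0,0,2],[0,0,0],1],[[0,0,2],[0,0,0],1]]}}

```text
clock: 13.02
tcp_pos: [0.5201, -0.0741, 0.1687]
orientation: [0.0, -0.0, 1.0, -0.0]
wrist_force: [0.3, 0.3, 1.3]
finger_gap: 0.0191
grip_force: 70.8
```

{"api": "move_arm", "payload": {"targets": [[[0,0,1],[0,0,0],1],[[0,0,1.5],[0,0,0],1],[[0,0,1.5],[0,0,0],1]]}}

```text
clock: 13.4
tcp_pos: [0.52, -0.0741, 0.1683]
orientation: [0.001, -0.0, 1.0, -0.0]
wrist_force: [-4.9, -0.2, 9.3]
finger_gap: 0.0191
grip_force: 72.0
```

```bash
python3 - <<'E'
from h import *
s=env.get_state();b=cam("side");to([.5205,-.074,.168],180);print(s["ft_torque"].round(2))
for t in("door","socket_up","socket_low"):print(t,[(np.round(r["centre"],4).tolist(),round(r["confidence"],2)) for r in env.landmark_of(t,b) if -.2<r["centre"][1]<.03][:2])
save(b,"c6.png",(310,215,370,290),8)
E
```

```text
at [ 0.5201 -0.0741  0.1684] tilt/yaw [ 1.3e-03 -5.0e-04 -1.0e+00] -179.97 t 13.45 F [-4.5  0.3  8.9] gap 0.0192 72.03437805175781
shift [-0.4  0.1  0.4] turn [-0.003  0.007  0.003]
[0.15 0.34 0.05]
door [([0.521, -0.0786, 0.0532], 0.71)]
socket_up [([0.5874, -0.0726, 0.1606], 0.92)]
socket_low [([0.5789, -0.0749, 0.068], 0.72)]
```

View pics/c6.png

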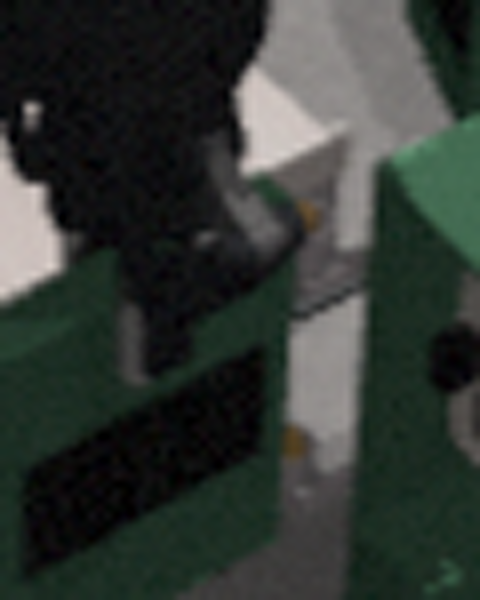

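Both brass tips now stand out above the sockets, at about (308,213) and (292,440). Contact force has risen, so the door is seated and I'll release.

{"api": "move_arm", "payload": {"targets": [[[0,0,-1],[0,0,0],1],[[0,0,-1],[0,0,0],1],[[0,0,-1],[0,0,0],0.3],[[0,0,-1],[0,0,0],-0.3],[[0,0,-1],[0,0,0],-1]], "squeeze": 20}}

```text
clock: 14.22
tcp_pos: [0.5199, -0.074, 0.1674]
orientation: [-0.0, -0.0, 1.0, 0.0]
wrist_force: [-0.4, -0.2, 0.9]
finger_gap: 0.0651
grip_force: 0.0
```

{"api": "move_arm", "payload": {"targets": [[[0,0,0],[0,0,0],-1],[[0,0,0],[0,0,0],-1],[[0,0,0],[0,0,0],-1],[[0,0,0],[0,0,0],-1]]}}

```text
clock: 14.72
tcp_pos: [0.5201, -0.0741, 0.1678]
orientation: [0.0, -0.0, 1.0, 0.0]
wrist_force: [-0.5, 0.7, 0.5]
finger_gap: 0.0854
grip_force: 0.0
```

{"api": "move_arm", "payload": {"targets": [[[0,0,-20],[0,0,0],-1],[[0,0,-60],[0,0,0],-1],[[40,0,-110],[0,0,0],-1],[[100,0,-130],[0,0,0],-1],[[140,0,-130],[0,0,0],-1]]}}

```text
clock: 15.35
tcp_pos: [0.3791, -0.0743, 0.2997]
orientation: [0.002, -0.0, 1.0, -0.001]
wrist_force: [0.4, -0.3, 0.2]
finger_gap: 0.0856
grip_force: 0.0
```

```bash
python3 - <<'E'
from h import *
a=cam("top");b=cam("side");to([.4,-.074,.3],180)
for p in(a,b):
  for t in("door","socket_up","socket_low"):print(t,[(np.round(r["centre"],4).tolist(),round(r["confidence"],2)) for r in env.landmark_of(t,p) if -.3<r["centre"][1]<.03][:2])
save(b,"end.png",(220,130,440,295),3.6)
E
```

```text
at [ 0.3769 -0.0735  0.2989] tilt/yaw [ 6.e-04 -5.e-04 -1.e+00] 179.97 t 15.45 F [1.1 0.2 0.8] gap 0.0854 0.0
shift [-23.1  -0.4  -1.1] turn [-0.003  0.003 -0.003]
door [([0.5179, -0.07, 0.0536], 0.88)]
socket_up [([0.5831, -0.0774, 0.1666], 0.7)]
socket_low [([0.586, -0.0713, 0.0662], 0.68)]
door [([0.5229, -0.0786, 0.0487], 0.76)]
socket_up [([0.5832, -0.073, 0.1635], 0.56)]
socket_low [([0.5808, -0.0757, 0.0711], 0.71)]
```

View pics/end.png

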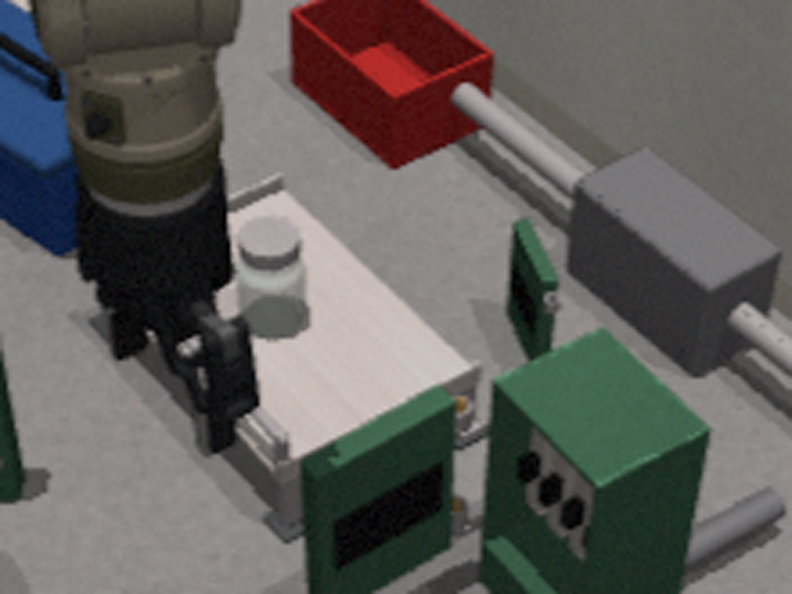

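The door hangs on both pins in the picture, at about (380,490), with the brass tips showing above both sockets. The gripper is clear of it, and the landmarks put the sockets at 166 and 68 mm, against 165 and 65 mm expected.

```bash
python3 -c "
from workcell import env
print(env.hand_in())"
```

```text
the job is handed in; nothing more can be done
None
```

The green door now hangs on both hinge pins, seated to within what the cameras can show and open at about a right angle; the arm is clear of it, and I handed the job in at about 15.5 s.

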